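# Move three reagent bottles on to their next station

### The job

The reagent bottles are due to move on: the square bottle has been stirred and goes into the square well of the grey carrier, turned to fit and standing right down on its floor; the tall round bottle has been weighed and goes on the middle of the magnetic stirrer's plate; the small round bottle goes on the middle of the balance pan. Every station is occupied, so park a bottle on the empty cork mat on the way, letting go of it there; keep the bottles upright, set them down without dropping them, and never stand one on the bare bench. Leave the beaker, the conical flask and the white jar where they are.

Things in the scene. Friction and masses are not known exactly. Their poses are not given: they have to be found in the camera images.
- tall_bottle_mid (a point): Tall round amber glass bottle, body 68 mm in diameter, 150 mm high, upright, loose. Its blue screw cap, 50 mm in diameter, is the top 27 mm; below it 11 mm of narrower neck, then the shoulder. The point is on the axis half-way up, 75 mm above the foot; z up. Lift it by the cap, from above. 0.3 to 0.6 kg. It starts on the balance.
- small_bottle_mid (a point): Small round amber glass bottle, body 52 mm in diameter, 105 mm high, upright, loose. Its blue screw cap, 40 mm in diameter, is the top 27 mm; below it 11 mm of narrower neck, then the shoulder. The point is on the axis half-way up, 52.5 mm above the foot; z up. Lift it by the cap, from above. 0.1 to 0.25 kg. It starts in the carrier's well.
- square_bottle_mid (a point): Square amber glass bottle, body 60 by 60 mm in plan, its faces square to x and y, the body 66 mm high, 125 mm high, upright, loose. Its blue screw cap, 45 mm in diameter, is the top 27 mm; below it 11 mm of narrower neck, then the shoulder. The point is on the axis half-way up, 62.5 mm above the foot; z up. Lift it by the cap, from above. 0.25 to 0.5 kg. It starts on the stirrer, at any yaw.
- balance_pan (a point): Balance: a fixed low grey housing 185 by 130 mm, 36 mm high, with a dark display at its -x end and a square steel pan, 100 by 100 mm, standing proud of it. The point is the centre of the pan's top surface, 45 mm above the bench; z up.
- stirrer_plate (a point): Magnetic stirrer: a fixed low white housing 165 by 130 mm with a black knob (14 mm radius, its top 38 mm above the bench) at its -x end and a white plate, 110 by 110 mm, marked with a grey ring. The point is the centre of the plate's top surface, 32 mm above the bench; z up.
- carrier_floor (a point): Carrier: a fixed grey plastic holder 86 by 86 mm, 26 mm high, with one square open well, 70 by 70 mm inside and 18 mm deep, and a screw lug on two sides. The point is the centre of the well's floor, 8 mm above the bench; x and y are square to the well's walls, z up.
- cork_mat_top (a point): Plain square cork mat, 110 by 110 mm, 12 mm thick, fixed to the bench; empty at the start: the waiting place. The point is the centre of its top surface; z up.
- beaker_mid (a point): Bystander: loose empty glass beaker, 50 mm in diameter and 60 mm high. The point is half-way up its axis.
- flask_mid (a point): Bystander: loose conical glass flask, foot 68 mm in diameter, 85 mm high. The point is half-way up its axis.
- jar_mid (a point): Bystander: loose white plastic jar, 60 mm in diameter and 70 mm high. The point is half-way up its axis.

How it is judged:
By the outcome, as a careful person would: the job done as asked, in the order asked, and still so for the second after the job is handed in, with the robot touching nothing.
It also fails if it takes over 134 s, if anything falls off the work surface, if the arm or the gripper's body presses on something with over 40 N, if the wrist force passes 120 N, or if a joint passes its speed limit or range.

### The arm

A 6-joint arm with a two-finger parallel gripper is mounted at the origin on the work surface. World frame = base frame: x ahead of the robot, y to its left, z up, the work surface at z = 0. Lengths are in mm, angles in rad, forces in N, time in s.
With the tool pointing down it reaches from about 350 to 775 mm from the base axis. Payload 7.3 kg.
Tool frame: the origin (TCP) lies at the very end of the fingers, on their centre line; the grasp point (between the pads) lies bot.grip_point_offset behind it (bot.grip_point_offset is the distance from the TCP to the grasp point, in mm); z points along the fingers, y is the line along which they close (so a half turn about z gives the same grasp; the last joint's range is limited). The gripper opens to 92 mm and grips with 3 to 60 N. Pads are 19 mm wide; open, the fingers measure 130 mm over their backs; the gripper's body (75 mm by 190 mm) begins 47 mm behind the grasp point.
Start: joints at [1.131, 0.342, 1.524, -0, 1.275, -0.146], TCP at [152.021, 502.528, 226.741] pointing down, gripper open.
Joint ranges: [-2.53, 2.53], [-0.77, 2.02], [0.04, 2.7], [-1, 4.14], [0.28, 2.66], [-3.11, 3.11]. Speed limits (rad/s): [2.57, 2.57, 3.14, 3.14, 3.14, 3.14].

### API

Orientations are given as [roll, pitch, yaw] about the fixed x, y, z axes, in that order (R = Rz(yaw) Ry(pitch) Rx(roll)).
In Python, from plant import bot gives the robot as it stands. The module is installed in compiled form; this text tells all that it offers.
- The arm moves only by the tool carry_out, never from a script. Its argument "plan" is a list of rows, each an object of numbers: "tx", "ty", "tz": the shift along the world's x, y, z in mm; "rx", "ry", "rz": the turn, a rotation vector about the world's x, y, z in rad. A call has 1 to 12 rows; each row shifts and turns the commanded pose from where the row before left it; what a row does not reach is not made up. A row lasts 1/10 s, in which the tool goes at most 50 mm and 8.59 degrees, less where a joint would pass 70% of its speed; a pose out of reach is approached as far as the arm can. A call with a gripper value outside its range is refused whole. "gripper" is the closure, from 0 (fully open) to 1 (shut), set as the call begins (left out, the last holds). The fingers move at their own pace and stop on an object; the grip force is fixed at half the most. Time passes only in rows, so rows that do not move let the fingers close. It gives the time, the measured TCP pose, the force, the opening and the grip force at its end, in the units of the state.
- bot.get_obs(): the state, without advancing time (a new reading comes with each control period).
- bot.capture(name): name is "scene" or "top" or "wrist"; returns the picture (480x640x3 uint8, red, green, blue); there is no depth.
- bot.camera_model(name): a dict with "camera_matrix" (3x3 intrinsics, pixels), "R" (3x3) and "t" (3): a world point X has camera coordinates R X + t. Camera axes: x right, y down, z forward; pixel columns grow to the right and rows downward; lengths in mm; the calibration is good to about 2 mm. The wrist camera is an equidistant fisheye: a pixel r from the principal point sees the ray r / f radians off the axis. A picture is of the moment at which its call begins: read the wrist's pose just before it. camera_model takes no time and is no camera call; for the wrist camera it gives the pose at the moment of the call.
- bot.close_job(): hands the job in; it is judged then, once.
The state is a dict: "time": time; "joint_positions": joint angles; "dq": joint speeds; "tau": joint torques, N m; "tool_pos": TCP position; "tcp_rot": TCP orientation; "contact_force": force on the tool from outside, world axes, zero at the start; "moment": the same for the moment, N m; "grip_width": finger opening in mm; "finger_force": force on a finger pad.
Only numpy, scipy, OpenCV 4.12 (cv2) and the standard library are available. Lean on these libraries where they do the work, as an engineer would, in place of code of your own. Each camera call takes 0.05 s, during which the arm holds its last target. There are 200 camera calls.

## Working session

There is one attempt and no reset: what is moved stays moved. The work goes in short steps, Python scripts to look and compute and a tool call to move; the robot and the scene stay as the last step left them, time stands still between calls to the robot, and variables do not carry over. Pictures are saved under pics/ and viewed, at most 14 in all, crops included, and the job is handed in when it is done.

Besides the shell and the picture viewer there is one more tool, called after "Request:" in YAML: its name, and indented under it one key for each argument. carry_out: Moves the arm, as the interface text tells. Its arguments: {"type":"object","properties":{"plan":{"type":"array"},"gripper":{"type":"number"}},"required":["plan"]}

```bash
mkdir -p pics
python3 - <<'E'
from plant import bot
import cv2
for n in ("scene","top"):
    m=bot.camera_model(n); print(n,m)
    cv2.imwrite(f"pics/{n}0.png",bot.capture(n)[:,:,::-1])
print(bot.grip_point_offset); print(bot.get_obs())
E
```

```text
scene {'camera_matrix': array([[603.93287012,   0.        , 318.44825186],
       [  0.        , 603.93287012, 233.58465475],
       [  0.        ,   0.        ,   1.        ]]), 'R': array([[-0.38525082,  0.92280288,  0.00408073],
       [ 0.80441274,  0.33798587, -0.4885547 ],
       [-0.45221891, -0.18493351, -0.87252373]]), 't': array([ 206.47494581, -414.37489559, 1700.11725628])}
top {'camera_matrix': array([[572.32183341,   0.        , 317.0140044 ],
       [  0.        , 572.32183341, 243.51758502],
       [  0.        ,   0.        ,   1.        ]]), 'R': array([[ 0.02184706, -0.99972605,  0.0083979 ],
       [-0.99854907, -0.02223333, -0.04904527],
       [ 0.04921855, -0.00731423, -0.99876125]]), 't': array([  -7.79348774,  539.97331545, 1397.04679524])}
18.8
{'time': 0.1, 'joint_positions': array([ 1.13095794e+00,  3.42651445e-01,  1.52488244e+00, -1.37612880e-05,
        1.27539045e+00, -1.45981687e-01]), 'dq': array([-0.00040367, -0.00205755, -0.00277256,  0.00021295,  0.00062115,
       -0.00083939]), 'tau': array([ 5.92791930e-04, -4.32004058e+01, -2.44694352e+01,  7.18832575e-02,
        5.25955518e-02, -6.79345749e-05]), 'tool_pos': array([151.8900478 , 502.18983582, 226.12891565]), 'tcp_rot': array([-3.14027322e+00, -1.80691531e-04,  2.84773984e+00]), 'contact_force': array([0.06047694, 1.16621064, 0.00867517]), 'moment': array([ 0.08070296, -0.00139312, -0.01300486]), 'finger_force': 0.0, 'grip_width': 92.26924179643763}
```

View pics/top0.png

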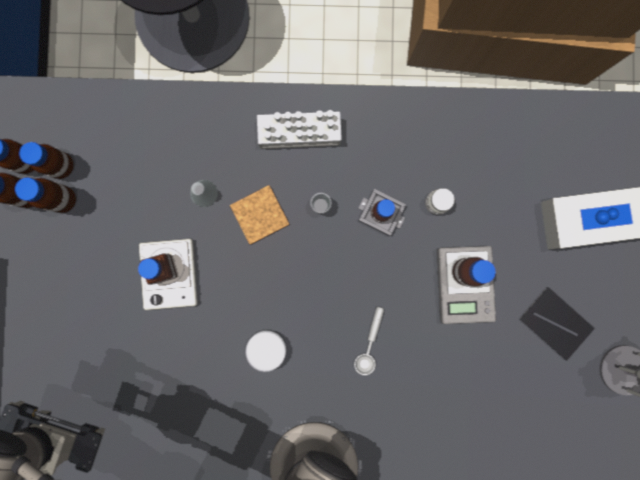

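View pics/scene0.png

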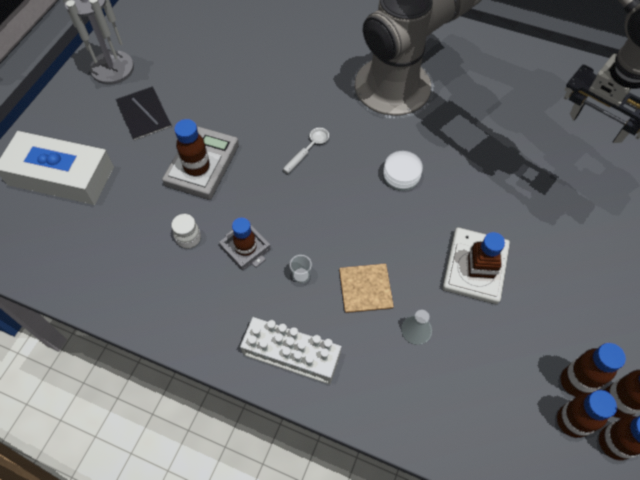

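The top view shows blue caps at about (150,270), (386,209) and (483,272). The mat is at (259,214), the carrier at (382,212), the stirrer at (168,273) and the balance at (467,285). Next I measure the caps and the mat, and look closer at the stations.

```bash
cat > h.py <<'E'
import numpy as np, cv2
from plant import bot
def cast(m,uv,z):
    K=m["camera_matrix"];R=m["R"];t=m["t"]
    uv=np.atleast_2d(np.float64(uv)); d=np.c_[uv,np.ones(len(uv))]@np.linalg.inv(K).T@R
    c=-R.T@t
    return (c+d*((z-c[2])/d[:,2])[:,None])[:,:2]
def blobs(im,lo,hi,amin):
    h=cv2.cvtColor(im,cv2.COLOR_RGB2HSV); k=cv2.inRange(h,np.array(lo),np.array(hi))
    n,l,s,c=cv2.connectedComponentsWithStats(k)
    return [(c[i],s[i,4],(l==i)) for i in range(1,n) if s[i,4]>=amin]
E
python3 - <<'E'
from h import *
np.set_printoptions(precision=1,suppress=True)
tops={'tall':195,'small':113,'square':157}
px={'top':{'tall':(483,272),'small':(386,209),'square':(150,270)},'scene':{'tall':(187,130),'small':(242,228),'square':(494,243)}}
for n in ('top','scene'):
    m=bot.camera_model(n); im=cv2.imread(f"pics/{n}0.png")[:,:,::-1].copy()
    B=blobs(im,(100,150,50),(130,255,255),40)
    for k in tops:
        b=min(B,key=lambda b:np.hypot(*(b[0]-px[n][k])))
        print(n,k,b[0],b[1],cast(m,b[0],tops[k]-13.5))
    M=blobs(im,(8,90,90),(25,255,255),300)
    for c,a,k in M:
        ys,xs=np.nonzero(k); w=cast(m,np.c_[xs,ys],12).astype(np.float32)
        r=cv2.minAreaRect(w)
        if 60<r[1][0]<150: print(n,'mat',c,a,r)
im=cv2.imread("pics/top0.png")
def crop(u,v,s=50): return cv2.resize(im[v-s:v+s,u-s:u+s],(400,400),interpolation=cv2.INTER_CUBIC)
a=np.hstack([crop(168,273),crop(467,285)])
c=cv2.resize(im[180:245,340:425],(0,0),fx=3,fy=3,interpolation=cv2.INTER_CUBIC)
o=np.zeros((600,800,3),np.uint8); o[:400]=a; o[400:595,:255]=c
cv2.imwrite("pics/c1.png",np.clip(o.astype(float)*1.0,0,255))
E
```

```text
top tall [482.6 271.3] 435 [[ 479.5 -355.2]]
top small [385.4 207.9] 235 [[ 622.2 -152.2]]
top square [148.9 268.4] 335 [[469.8 378. ]]
top mat [259.1 214.5] 1998 ((609.0687255859375, 148.42782592773438), (110.98298645019531, 110.43936157226562), 28.039470672607422)
scene tall [185.9 130.9] 418 [[ 480.4 -354.6]]
scene small [241.1 227.5] 285 [[ 622.8 -152.8]]
scene square [492.6 243.7] 387 [[471.3 376.2]]
scene mat [364.9 288.1] 1888 ((613.8115844726562, 148.61993408203125), (109.04689025878906, 108.75131225585938), 28.42345428466797)[ WARN:0@0.286] global loadsave.cpp:1063 imwrite_ Unsupported depth image for selected encoder is fallbacked to CV_8U.
```

View pics/c1.png

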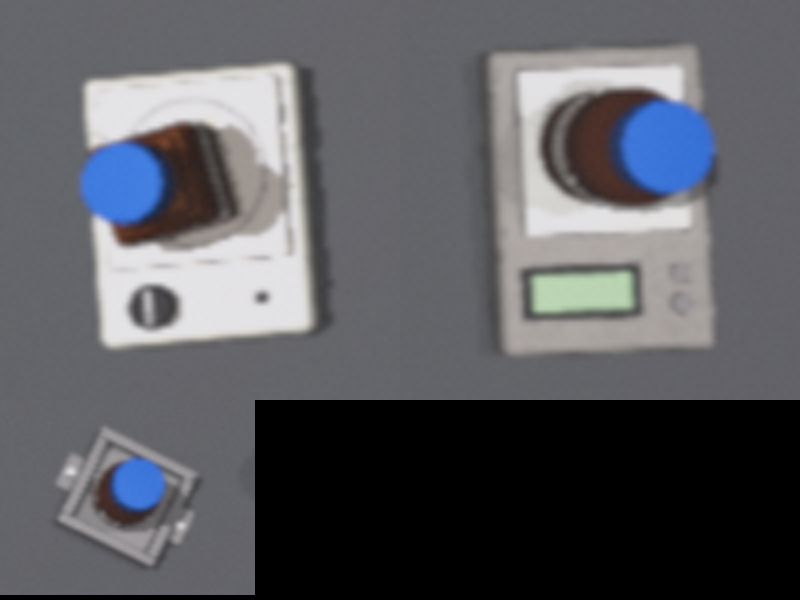

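The crop shows the plate centre at crop (193,174), the pan centre at (604,150) and the carrier's outer corners at (104,428), (200,475), (155,567) and (58,520). Both views put the caps within 2 mm of each other. I'll compute the stations and set off for the small bottle.

Run:
```python
from h import *
np.set_printoptions(precision=1,suppress=True)
m=bot.camera_model("top")
f=lambda P,u0,v0,s:(np.array(P)+.5)/s-.5+[u0,v0]
for n,P,u,v,s,z in (('stir',[(92,93),(277,76),(291,257),(112,270)],118,223,4,32),('bal',[(116,70),(283,66),(291,228),(127,236)],417,235,4,45),('car',[(104,28),(200,75),(155,167),(58,120)],340,180,3,26)):
    w=cast(m,f(P,u,v,s),z); r=cv2.minAreaRect(w.astype(np.float32)); print(n,w.mean(0),r)
```

```text
stir [476.3 368.9] ((475.6205749511719, 369.6747131347656), (109.9837875366211, 112.2973403930664), 6.549515247344971)
bal [ 477.7 -359.9] ((478.2709045410156, -360.0429382324219), (99.92121124267578, 100.97251892089844), 4.010668754577637)
car [ 619.9 -155.2] ((619.9020385742188, -155.04269409179688), (88.0457992553711, 84.56661224365234), 65.05387878417969)
```

Request:
carry_out:
  plan:
    - {"tx": 23.5,"ty": -32.7}
    - {"tx": 23.5,"ty": -32.7}
    - {"tx": 23.5,"ty": -32.7}
    - {"tx": 23.5,"ty": -32.7}
    - {"tx": 23.5,"ty": -32.7}
    - {"tx": 23.5,"ty": -32.7}
    - {"tx": 23.5,"ty": -32.7}
    - {"tx": 23.5,"ty": -32.7}
    - {"tx": 23.5,"ty": -32.7}
    - {"tx": 23.5,"ty": -32.7}
    - {"tx": 23.5,"ty": -32.7}
    - {"tx": 23.5,"ty": -32.7}
  gripper: 0

```text
invalid input at $.plan[0]: expected keys tx, ty, tz, rx, ry, rz
```

Request:
carry_out:
  plan:
    - {"tx": 23.5,"ty": -32.7}
    - {"tx": 23.5,"ty": -32.7}
    - {"tx": 23.5,"ty": -32.7}
    - {"tx": 23.5,"ty": -32.7,"tz": -10}
    - {"tx": 23.5,"ty": -32.7,"tz": -10}
    - {"tx": 23.5,"ty": -32.7,"tz": -10}
    - {"tx": 23.5,"ty": -32.7,"tz": -15}
    - {"tx": 23.5,"ty": -32.7,"tz": -15}
    - {}
    - {}

```text
invalid input at $.plan[0]: expected keys tx, ty, tz, rx, ry, rz
```

Request:
carry_out:
  plan:
    - {"tx": 28,"ty": -39,"tz": 0,"rx": 0,"ry": 0,"rz": 0}
    - {"tx": 28,"ty": -39,"tz": 0,"rx": 0,"ry": 0,"rz": 0}
    - {"tx": 28,"ty": -39,"tz": 0,"rx": 0,"ry": 0,"rz": 0}
    - {"tx": 28,"ty": -39,"tz": 0,"rx": 0,"ry": 0,"rz": 0}
    - {"tx": 28,"ty": -39,"tz": 0,"rx": 0,"ry": 0,"rz": 0}
    - {"tx": 28,"ty": -39,"tz": 0,"rx": 0,"ry": 0,"rz": 0}
    - {"tx": 28,"ty": -39,"tz": 0,"rx": 0,"ry": 0,"rz": 0}
    - {"tx": 28,"ty": -39,"tz": 0,"rx": 0,"ry": 0,"rz": 0}
    - {"tx": 28,"ty": -39,"tz": 0,"rx": 0,"ry": 0,"rz": 0}
    - {"tx": 28,"ty": -39,"tz": 0,"rx": 0,"ry": 0,"rz": 0}
    - {"tx": 28,"ty": -39,"tz": 0,"rx": 0,"ry": 0,"rz": 0}
    - {"tx": 28,"ty": -39,"tz": 0,"rx": 0,"ry": 0,"rz": 0}
  gripper: 0

```text
time: 1.3
tool_pos: [488.7, 32.6, 226.5]
tcp_rot: [3.141, -0.0, 2.847]
contact_force: [0.7, 1.2, 0.2]
grip_width: 91.8
finger_force: 0.0
```

Request:
carry_out:
  plan:
    - {"tx": 27,"ty": -37,"tz": 0,"rx": 0,"ry": 0,"rz": 0}
    - {"tx": 27,"ty": -37,"tz": 0,"rx": 0,"ry": 0,"rz": 0}
    - {"tx": 27,"ty": -37,"tz": -20,"rx": 0,"ry": 0,"rz": 0}
    - {"tx": 27,"ty": -37,"tz": -20,"rx": 0,"ry": 0,"rz": 0}
    - {"tx": 26,"ty": -37,"tz": -20,"rx": 0,"ry": 0,"rz": 0}
    - {"tx": 0,"ty": 0,"tz": -10,"rx": 0,"ry": 0,"rz": 0}
    - {"tx": 0,"ty": 0,"tz": 0,"rx": 0,"ry": 0,"rz": 0}
    - {"tx": 0,"ty": 0,"tz": 0,"rx": 0,"ry": 0,"rz": 0}
  gripper: 0

```text
time: 2.1
tool_pos: [621.6, -149.6, 156.9]
tcp_rot: [3.141, -0.001, 2.848]
contact_force: [-0.7, -0.0, -0.5]
grip_width: 92.0
finger_force: 0.0
```

Run:
```python
from h import *
o=bot.get_obs(); print(o['tool_pos'],o['tcp_rot'],o['joint_positions']); print(bot.camera_model("wrist"))
cv2.imwrite("pics/w1.png",bot.capture("wrist")[:,:,::-1])
```

```text
[ 621.58917308 -149.57508987  156.88653497] [ 3.14116031e+00 -8.61923535e-04  2.84836253e+00] [-3.56118762e-01  6.08179635e-01  1.28208659e+00  3.97307219e-04
  1.25221385e+00 -1.63380939e+00]
{'camera_matrix': array([[371.64829954,   0.        , 319.23090044],
       [  0.        , 371.64829954, 237.44473496],
       [  0.        ,   0.        ,   1.        ]]), 'R': array([[ 2.89155449e-01,  9.57282154e-01,  6.37374295e-05],
       [ 9.15858736e-01, -2.76662516e-01,  2.90964996e-01],
       [ 2.78553232e-01, -8.40757395e-02, -9.56733697e-01]]), 't': array([ -35.984379  , -626.44114788,  138.15911128])}
```

View pics/w1.png

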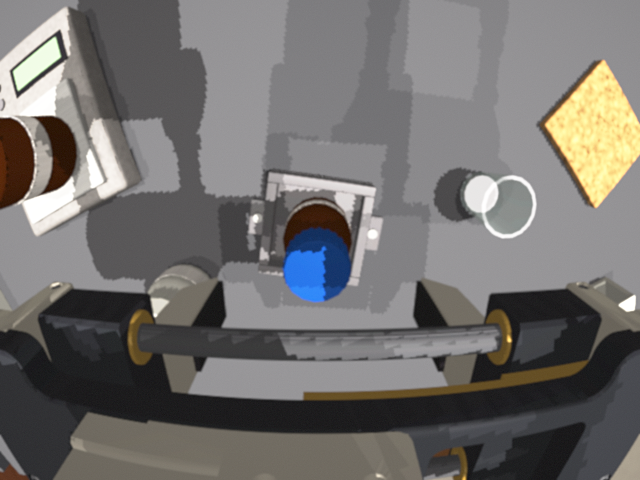

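The wrist view shows the cap at (317,265), centred between the fingers, with the carrier around it. I descend and grip.

Request:
carry_out:
  plan:
    - {"tx": 1,"ty": -3,"tz": -20,"rx": 0,"ry": 0,"rz": 0}
    - {"tx": 0,"ty": 0,"tz": -20,"rx": 0,"ry": 0,"rz": 0}
    - {"tx": 0,"ty": 0,"tz": -20,"rx": 0,"ry": 0,"rz": 0}
    - {"tx": 0,"ty": 0,"tz": -14,"rx": 0,"ry": 0,"rz": 0}
    - {"tx": 0,"ty": 0,"tz": 0,"rx": 0,"ry": 0,"rz": 0}
    - {"tx": 0,"ty": 0,"tz": 0,"rx": 0,"ry": 0,"rz": 0}
  gripper: 0

```text
time: 2.75
tool_pos: [623.5, -153.1, 83.9]
tcp_rot: [-3.142, 0.001, 2.848]
contact_force: [-0.2, 0.2, -0.3]
grip_width: 91.4
finger_force: 0.0
```

Request:
carry_out:
  plan:
    - {"tx": 0,"ty": 0,"tz": 0,"rx": 0,"ry": 0,"rz": 0}
    - {"tx": 0,"ty": 0,"tz": 0,"rx": 0,"ry": 0,"rz": 0}
    - {"tx": 0,"ty": 0,"tz": 0,"rx": 0,"ry": 0,"rz": 0}
    - {"tx": 0,"ty": 0,"tz": 0,"rx": 0,"ry": 0,"rz": 0}
    - {"tx": 0,"ty": 0,"tz": 0,"rx": 0,"ry": 0,"rz": 0}
    - {"tx": 0,"ty": 0,"tz": 0,"rx": 0,"ry": 0,"rz": 0}
    - {"tx": 0,"ty": 0,"tz": 0,"rx": 0,"ry": 0,"rz": 0}
    - {"tx": 0,"ty": 0,"tz": 0,"rx": 0,"ry": 0,"rz": 0}
    - {"tx": 0,"ty": 0,"tz": 0,"rx": 0,"ry": 0,"rz": 0}
    - {"tx": 0,"ty": 0,"tz": 0,"rx": 0,"ry": 0,"rz": 0}
  gripper: 1

```text
time: 3.75
tool_pos: [623.0, -153.4, 82.7]
tcp_rot: [3.141, -0.0, 2.848]
contact_force: [-1.2, 0.3, -0.5]
grip_width: 39.5
finger_force: 30.0
```

Request:
carry_out:
  plan:
    - {"tx": 0,"ty": 0,"tz": 10,"rx": 0,"ry": 0,"rz": 0}
    - {"tx": 0,"ty": 0,"tz": 20,"rx": 0,"ry": 0,"rz": 0}
    - {"tx": 0,"ty": 0,"tz": 25,"rx": 0,"ry": 0,"rz": 0}
    - {"tx": 0,"ty": 0,"tz": 25,"rx": 0,"ry": 0,"rz": 0}
    - {"tx": 0,"ty": 10,"tz": 20,"rx": 0,"ry": 0,"rz": 0}
    - {"tx": -2,"ty": 25,"tz": 0,"rx": 0,"ry": 0,"rz": 0}
    - {"tx": -2,"ty": 30,"tz": 0,"rx": 0,"ry": 0,"rz": 0}
    - {"tx": -2,"ty": 30,"tz": 0,"rx": 0,"ry": 0,"rz": 0}
    - {"tx": -2,"ty": 30,"tz": 0,"rx": 0,"ry": 0,"rz": 0}
    - {"tx": -2,"ty": 30,"tz": 0,"rx": 0,"ry": 0,"rz": 0}
    - {"tx": -2,"ty": 30,"tz": 0,"rx": 0,"ry": 0,"rz": 0}
    - {"tx": -1,"ty": 30,"tz": 0,"rx": 0,"ry": 0,"rz": 0}
  gripper: 1

```text
time: 4.95
tool_pos: [609.7, 62.7, 183.4]
tcp_rot: [3.142, 0.0, 2.848]
contact_force: [-0.0, 0.2, -2.1]
grip_width: 39.3
finger_force: 30.0
```

Request:
carry_out:
  plan:
    - {"tx": 0,"ty": 30,"tz": 0,"rx": 0,"ry": 0,"rz": 0}
    - {"tx": 0,"ty": 27,"tz": 0,"rx": 0,"ry": 0,"rz": 0}
    - {"tx": 0,"ty": 20,"tz": 0,"rx": 0,"ry": 0,"rz": 0}
    - {"tx": 0,"ty": 10,"tz": -10,"rx": 0,"ry": 0,"rz": 0}
    - {"tx": 0,"ty": 0,"tz": -20,"rx": 0,"ry": 0,"rz": 0}
    - {"tx": 0,"ty": 0,"tz": -20,"rx": 0,"ry": 0,"rz": 0}
    - {"tx": 0,"ty": 0,"tz": -20,"rx": 0,"ry": 0,"rz": 0}
    - {"tx": 0,"ty": 0,"tz": -12,"rx": 0,"ry": 0,"rz": 0}
    - {"tx": 0,"ty": 0,"tz": -5,"rx": 0,"ry": 0,"rz": 0}
    - {"tx": 0,"ty": 0,"tz": 0,"rx": 0,"ry": 0,"rz": 0}
    - {"tx": 0,"ty": 0,"tz": 0,"rx": 0,"ry": 0,"rz": 0}
  gripper: 1

```text
time: 6.05
tool_pos: [610.6, 148.4, 96.6]
tcp_rot: [3.141, 0.001, 2.848]
contact_force: [0.3, 0.3, -1.1]
grip_width: 39.6
finger_force: 30.0
```

Request:
carry_out:
  plan:
    - {"tx": 0,"ty": 0,"tz": -3,"rx": 0,"ry": 0,"rz": 0}
    - {"tx": 0,"ty": 0,"tz": -2,"rx": 0,"ry": 0,"rz": 0}
    - {"tx": 0,"ty": 0,"tz": -2,"rx": 0,"ry": 0,"rz": 0}
    - {"tx": 0,"ty": 0,"tz": -1,"rx": 0,"ry": 0,"rz": 0}
    - {"tx": 0,"ty": 0,"tz": 0,"rx": 0,"ry": 0,"rz": 0}
    - {"tx": 0,"ty": 0,"tz": 0,"rx": 0,"ry": 0,"rz": 0}
  gripper: 1

```text
time: 6.65
tool_pos: [610.0, 148.5, 87.8]
tcp_rot: [3.141, 0.0, 2.848]
contact_force: [-0.0, -0.8, -1.4]
grip_width: 39.5
finger_force: 30.0
```

Request:
carry_out:
  plan:
    - {"tx": 0,"ty": 0,"tz": -1,"rx": 0,"ry": 0,"rz": 0}
    - {"tx": 0,"ty": 0,"tz": 0,"rx": 0,"ry": 0,"rz": 0}
    - {"tx": 0,"ty": 0,"tz": 0,"rx": 0,"ry": 0,"rz": 0}
  gripper: 1

```text
time: 6.95
tool_pos: [610.0, 148.5, 86.7]
tcp_rot: [3.142, 0.0, 2.848]
contact_force: [0.0, -0.3, -1.8]
grip_width: 39.4
finger_force: 30.0
```

Request:
carry_out:
  plan:
    - {"tx": 0,"ty": 0,"tz": -1,"rx": 0,"ry": 0,"rz": 0}
    - {"tx": 0,"ty": 0,"tz": 0,"rx": 0,"ry": 0,"rz": 0}
    - {"tx": 0,"ty": 0,"tz": 0,"rx": 0,"ry": 0,"rz": 0}
  gripper: 1

```text
time: 7.25
tool_pos: [610.4, 148.6, 86.6]
tcp_rot: [3.141, 0.001, 2.848]
contact_force: [-0.4, -0.1, 6.2]
grip_width: 39.2
finger_force: 30.0
```

Contact (+6 N). I release and move on towards the square bottle.

Request:
carry_out:
  plan:
    - {"tx": 0,"ty": 0,"tz": 0,"rx": 0,"ry": 0,"rz": 0}
    - {"tx": 0,"ty": 0,"tz": 0,"rx": 0,"ry": 0,"rz": 0}
    - {"tx": 0,"ty": 0,"tz": 0,"rx": 0,"ry": 0,"rz": 0}
    - {"tx": 0,"ty": 0,"tz": 0,"rx": 0,"ry": 0,"rz": 0}
    - {"tx": 0,"ty": 0,"tz": 0,"rx": 0,"ry": 0,"rz": 0}
    - {"tx": 0,"ty": 0,"tz": 0,"rx": 0,"ry": 0,"rz": 0}
    - {"tx": 0,"ty": 0,"tz": 0,"rx": 0,"ry": 0,"rz": 0}
    - {"tx": 0,"ty": 0,"tz": 0,"rx": 0,"ry": 0,"rz": 0}
    - {"tx": 0,"ty": 0,"tz": 15,"rx": 0,"ry": 0,"rz": 0}
    - {"tx": 0,"ty": 0,"tz": 30,"rx": 0,"ry": 0,"rz": 0}
    - {"tx": 0,"ty": 0,"tz": 40,"rx": 0,"ry": 0,"rz": 0}
    - {"tx": 0,"ty": 0,"tz": 40,"rx": 0,"ry": 0,"rz": 0}
  gripper: 0

```text
time: 8.45
tool_pos: [609.7, 148.5, 211.8]
tcp_rot: [-3.141, -0.001, 2.848]
contact_force: [0.7, 0.3, -0.8]
grip_width: 91.7
finger_force: 0.0
```

Request:
carry_out:
  plan:
    - {"tx": -20,"ty": 33,"tz": 20,"rx": 0,"ry": 0,"rz": 0}
    - {"tx": -20,"ty": 33,"tz": 20,"rx": 0,"ry": 0,"rz": 0}
    - {"tx": -20,"ty": 33,"tz": 0,"rx": 0,"ry": 0,"rz": 0}
    - {"tx": -20,"ty": 33,"tz": 0,"rx": 0,"ry": 0,"rz": 0}
    - {"tx": -20,"ty": 33,"tz": 0,"rx": 0,"ry": 0,"rz": 0}
    - {"tx": -20,"ty": 33,"tz": 0,"rx": 0,"ry": 0,"rz": 0}
    - {"tx": -20,"ty": 30,"tz": 0,"rx": 0,"ry": 0,"rz": 0}
    - {"tx": 0,"ty": 0,"tz": 0,"rx": 0,"ry": 0,"rz": 0}
    - {"tx": 0,"ty": 0,"tz": 0,"rx": 0,"ry": 0,"rz": 0}
  gripper: 0

```text
time: 9.35
tool_pos: [469.7, 376.9, 250.8]
tcp_rot: [-3.141, 0.0, 2.85]
contact_force: [0.6, -0.1, -0.8]
grip_width: 91.6
finger_force: 0.0
```

Run:
```python
from h import *
import pickle
o=bot.get_obs(); print(o['tool_pos'],o['tcp_rot'],o['joint_positions']); pickle.dump(bot.camera_model("wrist"),open("w2.pkl","wb"))
cv2.imwrite("pics/w2.png",bot.capture("wrist")[:,:,::-1])
im=bot.capture("top")[:,:,::-1].copy(); cv2.imwrite("pics/t2.png",im)
sc=bot.capture("scene")[:,:,::-1].copy(); cv2.imwrite("pics/s2.png",sc)
c=cv2.resize(im[180:245,340:425],(680,520),interpolation=cv2.INTER_CUBIC)
cv2.imwrite("pics/c2.png",c)
```

```text
[469.65910791 376.93487737 250.77076636] [-3.14144934e+00  4.33467284e-04  2.84964725e+00] [ 5.49321344e-01  4.70805640e-01  1.25670386e+00 -4.23871873e-04
  1.41390109e+00 -7.29463355e-01]
```

View pics/w2.png

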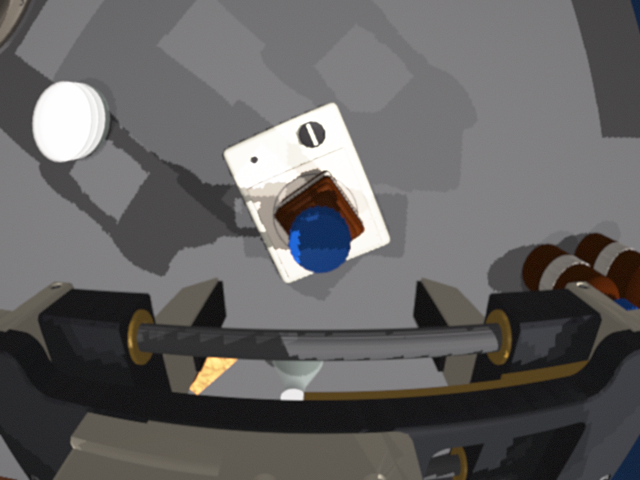

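View pics/c2.png

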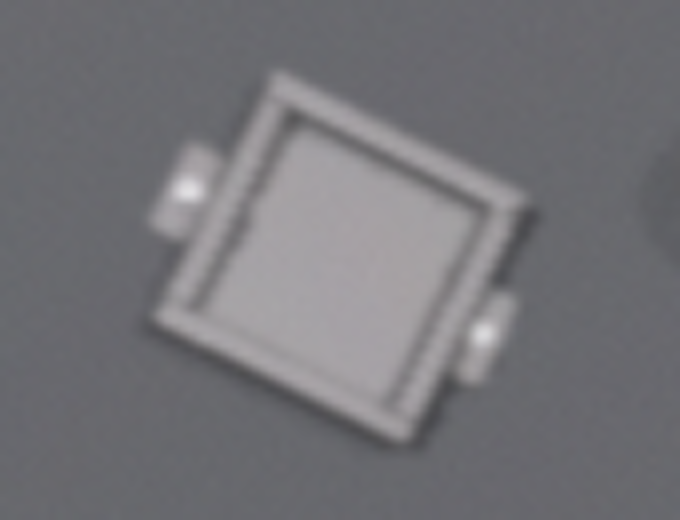

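The wrist view shows the cap at (320,240) and the square body's top corners near (323,173), (363,235) and (275,215). The empty carrier's rim corners in the crop are (280,72), (527,203), (407,443) and (155,315). I enlarge both bottle views to get the yaw.

Run:
```python
from h import *
np.set_printoptions(precision=2,suppress=True)
m=bot.camera_model("top")
P=(np.array([(280,72),(527,203),(407,443),(155,315)])+.5)/8-.5+[340,180]
w=cast(m,P,26);e=np.roll(w,-1,0)-w
print(w,w.mean(0),np.hypot(*e.T),np.degrees(np.arctan2(e[:,1],e[:,0]))%90)
a=cv2.imread("pics/w2.png")[160:280,260:380]; b=cv2.imread("pics/s2.png")[225:285,460:520]
o=np.hstack([cv2.resize(a,(400,400),interpolation=cv2.INTER_CUBIC),cv2.resize(b,(400,400),interpolation=cv2.INTER_CUBIC)])
cv2.imwrite("pics/c3.png",cv2.convertScaleAbs(o,alpha=1.8))
```

```text
[[ 677.61 -134.13]
 [ 638.96 -210.6 ]
 [ 564.4  -174.92]
 [ 601.92  -97.11]] [ 620.72 -154.19] [85.69 82.66 86.38 84.26] [63.18 64.42 64.26 63.94]
```

View pics/c3.png

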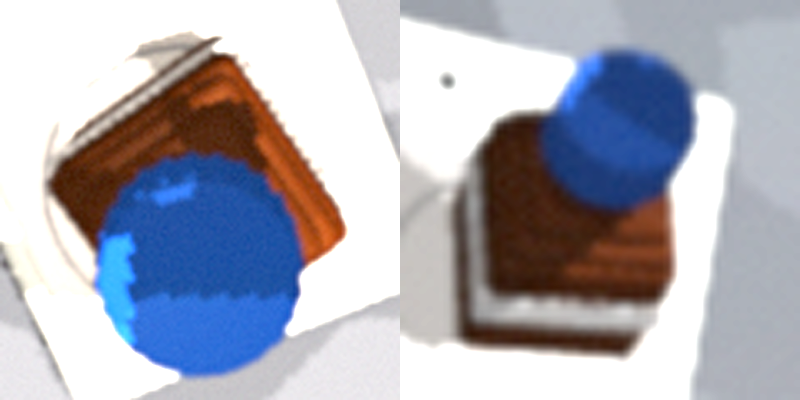

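The left crop shows body-top corners at (50,185), (225,55) and (345,225). The right crop shows the body's label edge from (470,320) to (640,325).

```bash
cat >> h.py <<'E'
def wcast(m,uv,z):
    K=m["camera_matrix"];R=m["R"];t=m["t"]
    p=(np.atleast_2d(np.float64(uv))-K[:2,2])/K[0,0]; r=np.hypot(*p.T)[:,None]
    d=np.c_[np.sin(r)*p/r,np.cos(r)]@R; c=-R.T@t
    return (c+d*((z-c[2])/d[:,2])[:,None])[:,:2]
E
python3 - <<'E'
from h import *
import pickle
np.set_printoptions(precision=2,suppress=True)
m=pickle.load(open("w2.pkl","rb"))
P=(np.array([(50,185),(225,55),(345,225)])+.5)*.3-.5+[260,160]
w=wcast(m,P,98);e=np.diff(w,axis=0)
print(w,np.hypot(*e.T),np.degrees(np.arctan2(e[:,1],e[:,0]))%90, (w[0]+w[2])/2)
im=cv2.imread("pics/w2.png")[:,:,::-1].copy()
for c,a,k in blobs(im,(100,150,50),(130,255,255),1000): print(c,a,wcast(m,c,143.5))
# brown top-face edges by line fit
ms=bot.camera_model("scene")
q=(np.array([(490,293),(665,298),(472,345),(630,355)])-[400,0]+.5)*.15-.5+[460,225]
for i,z in((0,60),(2,32)):
    v=cast(ms,q[i:i+2],z); d=v[1]-v[0]; print(z,np.degrees(np.arctan2(d[1],d[0]))%90,np.hypot(*d))
E
```

```text
[[453.91 340.84]
 [434.67 393.69]
 [486.24 411.14]] [56.24 54.44] [20.  18.7] [470.08 375.99]
[319.21 239.19] 3111 [[472.21 375.48]]
60 20.95131159809503 58.77409165055442
32 18.747956353319694 53.716970545766614
```

Bottle yaw is about 19.5° (mod 90) and the carrier's about 64°, so I turn it -45.5°. Now the grip.

Request:
carry_out:
  plan:
    - {"tx": 1,"ty": -1,"tz": -30,"rx": 0,"ry": 0,"rz": 0}
    - {"tx": 0,"ty": 0,"tz": -30,"rx": 0,"ry": 0,"rz": 0}
    - {"tx": 0,"ty": 0,"tz": -25,"rx": 0,"ry": 0,"rz": 0}
    - {"tx": 0,"ty": 0,"tz": -20,"rx": 0,"ry": 0,"rz": 0}
    - {"tx": 0,"ty": 0,"tz": -14,"rx": 0,"ry": 0,"rz": 0}
    - {"tx": 0,"ty": 0,"tz": -5,"rx": 0,"ry": 0,"rz": 0}
    - {"tx": 0,"ty": 0,"tz": 0,"rx": 0,"ry": 0,"rz": 0}
    - {"tx": 0,"ty": 0,"tz": 0,"rx": 0,"ry": 0,"rz": 0}
  gripper: 0

```text
time: 10.3
tool_pos: [471.8, 375.3, 127.6]
tcp_rot: [3.141, 0.001, 2.847]
contact_force: [0.3, -0.3, 0.8]
grip_width: 91.5
finger_force: 0.0
```

Request:
carry_out:
  plan:
    - {"tx": 0,"ty": 0,"tz": 0,"rx": 0,"ry": 0,"rz": 0}
    - {"tx": 0,"ty": 0,"tz": 0,"rx": 0,"ry": 0,"rz": 0}
    - {"tx": 0,"ty": 0,"tz": 0,"rx": 0,"ry": 0,"rz": 0}
    - {"tx": 0,"ty": 0,"tz": 0,"rx": 0,"ry": 0,"rz": 0}
    - {"tx": 0,"ty": 0,"tz": 0,"rx": 0,"ry": 0,"rz": 0}
    - {"tx": 0,"ty": 0,"tz": 0,"rx": 0,"ry": 0,"rz": 0}
    - {"tx": 0,"ty": 0,"tz": 0,"rx": 0,"ry": 0,"rz": 0}
    - {"tx": 0,"ty": 0,"tz": 0,"rx": 0,"ry": 0,"rz": 0}
    - {"tx": 0,"ty": 0,"tz": 0,"rx": 0,"ry": 0,"rz": 0}
    - {"tx": 0,"ty": 0,"tz": 0,"rx": 0,"ry": 0,"rz": 0}
  gripper: 1

```text
time: 11.3
tool_pos: [471.1, 375.7, 126.8]
tcp_rot: [3.141, 0.0, 2.848]
contact_force: [1.0, 1.1, -0.8]
grip_width: 44.6
finger_force: 30.0
```

Request:
carry_out:
  plan:
    - {"tx": 0,"ty": 0,"tz": 10,"rx": 0,"ry": 0,"rz": 0}
    - {"tx": 0,"ty": 0,"tz": 20,"rx": 0,"ry": 0,"rz": 0}
    - {"tx": 0,"ty": 0,"tz": 28,"rx": 0,"ry": 0,"rz": 0}
    - {"tx": 0,"ty": 0,"tz": 28,"rx": 0,"ry": 0,"rz": 0}
    - {"tx": 3,"ty": -10,"tz": 22,"rx": 0,"ry": 0,"rz": 0}
    - {"tx": 6,"ty": -20,"tz": 0,"rx": 0,"ry": 0,"rz": -0.05}
    - {"tx": 8,"ty": -30,"tz": 0,"rx": 0,"ry": 0,"rz": -0.06}
    - {"tx": 10,"ty": -35,"tz": 0,"rx": 0,"ry": 0,"rz": -0.07}
    - {"tx": 10,"ty": -35,"tz": 0,"rx": 0,"ry": 0,"rz": -0.07}
    - {"tx": 10,"ty": -35,"tz": 0,"rx": 0,"ry": 0,"rz": -0.07}
    - {"tx": 10,"ty": -35,"tz": 0,"rx": 0,"ry": 0,"rz": -0.07}
    - {"tx": 10,"ty": -35,"tz": 0,"rx": 0,"ry": 0,"rz": -0.07}
  gripper: 1

```text
time: 12.5
tool_pos: [537.7, 138.9, 234.9]
tcp_rot: [-3.141, -0.001, 2.385]
contact_force: [0.2, -0.2, -3.3]
grip_width: 44.4
finger_force: 30.0
```

Request:
carry_out:
  plan:
    - {"tx": 10,"ty": -35,"tz": 0,"rx": 0,"ry": 0,"rz": -0.07}
    - {"tx": 10,"ty": -35,"tz": 0,"rx": 0,"ry": 0,"rz": -0.07}
    - {"tx": 10,"ty": -35,"tz": 0,"rx": 0,"ry": 0,"rz": -0.07}
    - {"tx": 10,"ty": -35,"tz": 0,"rx": 0,"ry": 0,"rz": -0.06}
    - {"tx": 10,"ty": -35,"tz": 0,"rx": 0,"ry": 0,"rz": -0.064}
    - {"tx": 10,"ty": -35,"tz": 0,"rx": 0,"ry": 0,"rz": 0}
    - {"tx": 10,"ty": -35,"tz": 0,"rx": 0,"ry": 0,"rz": 0}
    - {"tx": 8,"ty": -30,"tz": 0,"rx": 0,"ry": 0,"rz": 0}
    - {"tx": 5,"ty": -20,"tz": 0,"rx": 0,"ry": 0,"rz": 0}
    - {"tx": 0,"ty": 0,"tz": 0,"rx": 0,"ry": 0,"rz": 0}
    - {"tx": 0,"ty": 0,"tz": 0,"rx": 0,"ry": 0,"rz": 0}
  gripper: 1

```text
time: 13.6
tool_pos: [620.4, -154.6, 234.3]
tcp_rot: [-3.141, -0.002, 2.053]
contact_force: [-0.3, 0.4, -3.3]
grip_width: 44.3
finger_force: 30.0
```

Request:
carry_out:
  plan:
    - {"tx": 0,"ty": 0,"tz": -20,"rx": 0,"ry": 0,"rz": 0}
    - {"tx": 0,"ty": 0,"tz": -25,"rx": 0,"ry": 0,"rz": 0}
    - {"tx": 0,"ty": 0,"tz": -25,"rx": 0,"ry": 0,"rz": 0}
    - {"tx": 0,"ty": 0,"tz": -20,"rx": 0,"ry": 0,"rz": 0}
    - {"tx": 0,"ty": 0,"tz": -12,"rx": 0,"ry": 0,"rz": 0}
    - {"tx": 0,"ty": 0,"tz": 0,"rx": 0,"ry": 0,"rz": 0}
    - {"tx": 0,"ty": 0,"tz": 0,"rx": 0,"ry": 0,"rz": 0}
    - {"tx": 0,"ty": 0,"tz": 0,"rx": 0,"ry": 0,"rz": 0}
  gripper: 1

```text
time: 14.4
tool_pos: [621.8, -154.5, 134.3]
tcp_rot: [3.14, 0.002, 2.054]
contact_force: [0.0, 0.2, -3.7]
grip_width: 44.4
finger_force: 30.0
```

Run:
```python
from h import *
import pickle
o=bot.get_obs(); print(o['tool_pos'],o['tcp_rot']); pickle.dump(bot.camera_model("wrist"),open("w3.pkl","wb"))
im=bot.capture("wrist")[:,:,::-1].copy(); cv2.imwrite("pics/w3.png",im)
a=bot.capture("scene")[:,:,::-1].copy(); cv2.imwrite("pics/s3.png",a)
o=np.hstack([cv2.resize(im[150:350,220:420],(500,500),interpolation=cv2.INTER_CUBIC),cv2.resize(a[200:275,222:267],(300,500),interpolation=cv2.INTER_CUBIC)])
cv2.imwrite("pics/c4.png",cv2.convertScaleAbs(o,alpha=1.4))
```

```text
[ 621.79183551 -154.50533625  134.3184972 ] [3.13975309e+00 1.90282922e-03 2.05405316e+00]
```

View pics/c4.png

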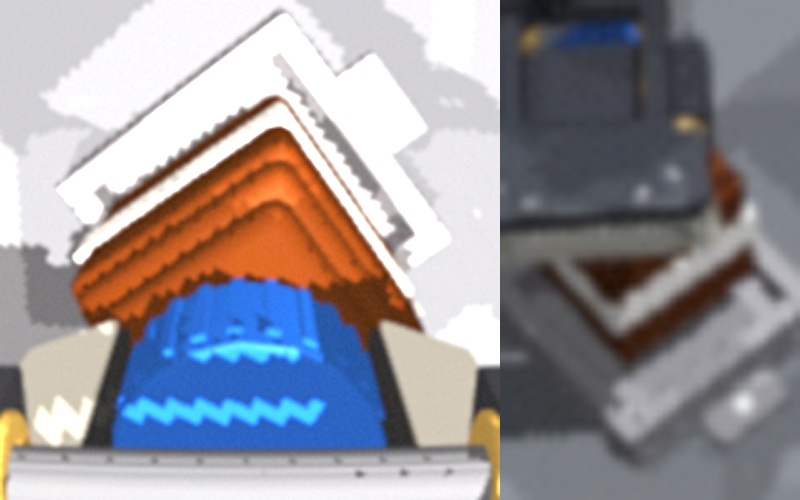

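The wrist crop shows the rim's outer corners at (282,12), (60,187) and (450,240). The bottle's foot edge runs (282,97)-(108,212) and its body edges go from (285,130) to (75,265) and (412,295). I compare angles and gaps.

Run:
```python
from h import *
import pickle
np.set_printoptions(precision=1,suppress=True)
m=pickle.load(open("w3.pkl","rb"))
f=lambda P:(np.array(P,float)+.5)/2.5-.5+[220,150]
def show(n,P,z):
    w=wcast(m,f(P),z);e=np.diff(w,axis=0); print(n,w.tolist() and w.round(1).tolist(),np.hypot(*e.T),np.degrees(np.arctan2(e[:,1],e[:,0]))%90); return w
w=show('rim',[(60,187),(282,12),(450,240)],26); print((w[0]+w[2])/2)
show('foot',[(108,212),(282,97)],39)
show('label lo',[(75,262),(280,105),(412,297)],50)
show('label hi',[(75,282),(285,130),(412,310)],70)
```

```text
rim [[567.7, -174.2], [602.3, -97.9], [680.3, -134.2]] [83.8 86. ] [65.6 65. ]
[ 624.  -154.2]
foot [[584.1, -170.1], [612.5, -118.0]] [59.4] [61.4]
label lo [[581.9, -184.0], [611.8, -118.7], [670.8, -149.3]] [71.8 66.5] [65.4 62.5]
label hi [[584.4, -180.8], [613.5, -120.7], [665.5, -147.1]] [66.7 58.3] [64.1 63.1]
```

The bottle sits about 2 mm too far along +x and about 1.5° short. I correct and lower it into the well.

Request:
carry_out:
  plan:
    - {"tx": -1.5,"ty": 0.6,"tz": 0,"rx": 0,"ry": 0,"rz": 0.025}
    - {"tx": 0,"ty": 0,"tz": -3,"rx": 0,"ry": 0,"rz": 0}
    - {"tx": 0,"ty": 0,"tz": -3,"rx": 0,"ry": 0,"rz": 0}
    - {"tx": 0,"ty": 0,"tz": -3,"rx": 0,"ry": 0,"rz": 0}
    - {"tx": 0,"ty": 0,"tz": -3,"rx": 0,"ry": 0,"rz": 0}
    - {"tx": 0,"ty": 0,"tz": -3,"rx": 0,"ry": 0,"rz": 0}
    - {"tx": 0,"ty": 0,"tz": -1,"rx": 0,"ry": 0,"rz": 0}
    - {"tx": 0,"ty": 0,"tz": 0,"rx": 0,"ry": 0,"rz": 0}
    - {"tx": 0,"ty": 0,"tz": 0,"rx": 0,"ry": 0,"rz": 0}
  gripper: 1

```text
time: 15.4
tool_pos: [619.6, -153.9, 116.9]
tcp_rot: [3.141, 0.0, 2.079]
contact_force: [-0.8, 0.1, -3.6]
grip_width: 44.3
finger_force: 30.0
```

Request:
carry_out:
  plan:
    - {"tx": 0,"ty": 0,"tz": -3,"rx": 0,"ry": 0,"rz": 0}
    - {"tx": 0,"ty": 0,"tz": -3,"rx": 0,"ry": 0,"rz": 0}
    - {"tx": 0,"ty": 0,"tz": -3,"rx": 0,"ry": 0,"rz": 0}
    - {"tx": 0,"ty": 0,"tz": -2,"rx": 0,"ry": 0,"rz": 0}
    - {"tx": 0,"ty": 0,"tz": -1,"rx": 0,"ry": 0,"rz": 0}
    - {"tx": 0,"ty": 0,"tz": 0,"rx": 0,"ry": 0,"rz": 0}
    - {"tx": 0,"ty": 0,"tz": 0,"rx": 0,"ry": 0,"rz": 0}
  gripper: 1

```text
time: 16.1
tool_pos: [619.6, -153.9, 104.8]
tcp_rot: [3.141, 0.0, 2.079]
contact_force: [-0.6, 1.1, -3.6]
grip_width: 44.3
finger_force: 30.0
```

Request:
carry_out:
  plan:
    - {"tx": 0,"ty": 0,"tz": -1,"rx": 0,"ry": 0,"rz": 0}
    - {"tx": 0,"ty": 0,"tz": -1,"rx": 0,"ry": 0,"rz": 0}
    - {"tx": 0,"ty": 0,"tz": 0,"rx": 0,"ry": 0,"rz": 0}
    - {"tx": 0,"ty": 0,"tz": 0,"rx": 0,"ry": 0,"rz": 0}
  gripper: 1

```text
time: 16.5
tool_pos: [619.6, -153.9, 102.8]
tcp_rot: [3.141, 0.0, 2.079]
contact_force: [-0.1, 0.3, -3.8]
grip_width: 43.9
finger_force: 30.0
```

Request:
carry_out:
  plan:
    - {"tx": 0,"ty": 0,"tz": -0.8,"rx": 0,"ry": 0,"rz": 0}
    - {"tx": 0,"ty": 0,"tz": 0,"rx": 0,"ry": 0,"rz": 0}
    - {"tx": 0,"ty": 0,"tz": 0,"rx": 0,"ry": 0,"rz": 0}
  gripper: 1

```text
time: 16.8
tool_pos: [619.8, -154.0, 102.7]
tcp_rot: [3.141, 0.001, 2.079]
contact_force: [-0.6, 0.5, 4.6]
grip_width: 44.6
finger_force: 30.0
```

Floor contact at the expected height. I release and go to the tall bottle.

Request:
carry_out:
  plan:
    - {"tx": 0,"ty": 0,"tz": 0,"rx": 0,"ry": 0,"rz": 0}
    - {"tx": 0,"ty": 0,"tz": 0,"rx": 0,"ry": 0,"rz": 0}
    - {"tx": 0,"ty": 0,"tz": 0,"rx": 0,"ry": 0,"rz": 0}
    - {"tx": 0,"ty": 0,"tz": 0,"rx": 0,"ry": 0,"rz": 0}
    - {"tx": 0,"ty": 0,"tz": 0,"rx": 0,"ry": 0,"rz": 0}
    - {"tx": 0,"ty": 0,"tz": 0,"rx": 0,"ry": 0,"rz": 0}
    - {"tx": 0,"ty": 0,"tz": 0,"rx": 0,"ry": 0,"rz": 0}
    - {"tx": 0,"ty": 0,"tz": 0,"rx": 0,"ry": 0,"rz": 0}
    - {"tx": 0,"ty": 0,"tz": 20,"rx": 0,"ry": 0,"rz": 0}
    - {"tx": 0,"ty": 0,"tz": 35,"rx": 0,"ry": 0,"rz": 0}
    - {"tx": 0,"ty": 0,"tz": 40,"rx": 0,"ry": 0,"rz": 0}
    - {"tx": 0,"ty": 0,"tz": 40,"rx": 0,"ry": 0,"rz": 0}
  gripper: 0

```text
time: 18.0
tool_pos: [619.2, -153.8, 238.2]
tcp_rot: [-3.141, -0.0, 2.079]
contact_force: [0.5, -0.7, -0.7]
grip_width: 91.8
finger_force: 0.0
```

Request:
carry_out:
  plan:
    - {"tx": -20,"ty": -30,"tz": 10,"rx": 0,"ry": 0,"rz": 0}
    - {"tx": -20,"ty": -30,"tz": 10,"rx": 0,"ry": 0,"rz": 0}
    - {"tx": -20,"ty": -30,"tz": 0,"rx": 0,"ry": 0,"rz": 0}
    - {"tx": -20,"ty": -30,"tz": 0,"rx": 0,"ry": 0,"rz": 0}
    - {"tx": -20,"ty": -30,"tz": 0,"rx": 0,"ry": 0,"rz": 0}
    - {"tx": -20,"ty": -30,"tz": 0,"rx": 0,"ry": 0,"rz": 0}
    - {"tx": -20,"ty": -21,"tz": 0,"rx": 0,"ry": 0,"rz": 0}
    - {"tx": 0,"ty": 0,"tz": 0,"rx": 0,"ry": 0,"rz": 0}
    - {"tx": 0,"ty": 0,"tz": 0,"rx": 0,"ry": 0,"rz": 0}
    - {"tx": 0,"ty": 0,"tz": 0,"rx": 0,"ry": 0,"rz": 0}
  gripper: 0

```text
time: 19.0
tool_pos: [480.1, -354.1, 257.0]
tcp_rot: [3.141, -0.0, 2.08]
contact_force: [0.2, 0.4, -0.4]
grip_width: 91.8
finger_force: 0.0
```

Run:
```python
from h import *
np.set_printoptions(precision=1,suppress=True)
m=bot.camera_model("wrist"); im=bot.capture("wrist").copy(); cv2.imwrite("pics/w4.png",im[:,:,::-1]); print(bot.get_obs()['tool_pos'])
for c,a,k in blobs(im,(100,150,50),(130,255,255),800): print(c,a,wcast(m,c,181.5),wcast(m,c,119.5))
t=bot.capture("top")[:,:,::-1].copy(); cv2.imwrite("pics/t4.png",t)
# plate/carrier check crop
o=np.hstack([cv2.resize(t[223:323,118:218],(400,400),interpolation=cv2.INTER_CUBIC),cv2.resize(t[172:252,342:422],(400,400),interpolation=cv2.INTER_CUBIC)])
cv2.imwrite("pics/c5.png",o)
```

```text
[ 480.3 -353.9  257. ]
[561.5 114.5] 2057 [[ 582.5 -182.9]] [[ 620.1 -155.5]]
[322.1 250.7] 4960 [[ 482.  -354.7]] [[ 492.9 -373.1]]
```

View pics/c5.png

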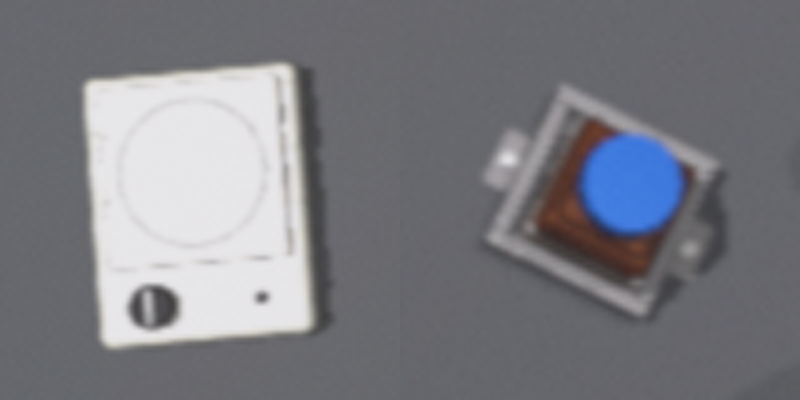

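The crop shows the square bottle seated in the well, aligned with it, and the plate's ring centred at (193,172), i.e. about (477,369). I grip the tall bottle.

Request:
carry_out:
  plan:
    - {"tx": 0.7,"ty": -0.8,"tz": -20,"rx": 0,"ry": 0,"rz": 0}
    - {"tx": 0,"ty": 0,"tz": -25,"rx": 0,"ry": 0,"rz": 0}
    - {"tx": 0,"ty": 0,"tz": -22,"rx": 0,"ry": 0,"rz": 0}
    - {"tx": 0,"ty": 0,"tz": -15,"rx": 0,"ry": 0,"rz": 0}
    - {"tx": 0,"ty": 0,"tz": -10,"rx": 0,"ry": 0,"rz": 0}
    - {"tx": 0,"ty": 0,"tz": 0,"rx": 0,"ry": 0,"rz": 0}
    - {"tx": 0,"ty": 0,"tz": 0,"rx": 0,"ry": 0,"rz": 0}
  gripper: 0

```text
time: 19.8
tool_pos: [480.8, -355.6, 165.5]
tcp_rot: [3.141, 0.001, 2.079]
contact_force: [1.1, -0.3, 0.3]
grip_width: 91.7
finger_force: 0.0
```

Request:
carry_out:
  plan:
    - {"tx": 0,"ty": 0,"tz": 0,"rx": 0,"ry": 0,"rz": 0}
    - {"tx": 0,"ty": 0,"tz": 0,"rx": 0,"ry": 0,"rz": 0}
    - {"tx": 0,"ty": 0,"tz": 0,"rx": 0,"ry": 0,"rz": 0}
    - {"tx": 0,"ty": 0,"tz": 0,"rx": 0,"ry": 0,"rz": 0}
    - {"tx": 0,"ty": 0,"tz": 0,"rx": 0,"ry": 0,"rz": 0}
    - {"tx": 0,"ty": 0,"tz": 0,"rx": 0,"ry": 0,"rz": 0}
    - {"tx": 0,"ty": 0,"tz": 0,"rx": 0,"ry": 0,"rz": 0}
    - {"tx": 0,"ty": 0,"tz": 0,"rx": 0,"ry": 0,"rz": 0}
    - {"tx": 0,"ty": 0,"tz": 0,"rx": 0,"ry": 0,"rz": 0}
    - {"tx": 0,"ty": 0,"tz": 0,"rx": 0,"ry": 0,"rz": 0}
  gripper: 1

```text
time: 20.8
tool_pos: [480.4, -355.7, 165.0]
tcp_rot: [3.141, 0.0, 2.079]
contact_force: [1.2, 0.2, 0.7]
grip_width: 49.3
finger_force: 30.0
```

Request:
carry_out:
  plan:
    - {"tx": 0,"ty": 0,"tz": 8,"rx": 0,"ry": 0,"rz": 0}
    - {"tx": 0,"ty": 0,"tz": 18,"rx": 0,"ry": 0,"rz": 0}
    - {"tx": 0,"ty": 0,"tz": 22,"rx": 0,"ry": 0,"rz": 0}
    - {"tx": 0,"ty": 8,"tz": 12,"rx": 0,"ry": 0,"rz": 0}
    - {"tx": 0,"ty": 18,"tz": 0,"rx": 0,"ry": 0,"rz": 0}
    - {"tx": 0,"ty": 28,"tz": 0,"rx": 0,"ry": 0,"rz": 0}
    - {"tx": 0,"ty": 36,"tz": 0,"rx": 0,"ry": 0,"rz": 0}
    - {"tx": 0,"ty": 40,"tz": 0,"rx": 0,"ry": 0,"rz": 0}
    - {"tx": 0,"ty": 40,"tz": 0,"rx": 0,"ry": 0,"rz": 0}
    - {"tx": 0,"ty": 40,"tz": 0,"rx": 0,"ry": 0,"rz": 0}
    - {"tx": 0,"ty": 40,"tz": 0,"rx": 0,"ry": 0,"rz": 0}
    - {"tx": 0,"ty": 40,"tz": 0,"rx": 0,"ry": 0,"rz": 0}
  gripper: 1

```text
time: 22.0
tool_pos: [479.3, -63.7, 224.8]
tcp_rot: [-3.141, -0.001, 2.079]
contact_force: [1.1, 0.5, -2.9]
grip_width: 49.5
finger_force: 30.0
```

Request:
carry_out:
  plan:
    - {"tx": 0,"ty": 40,"tz": 0,"rx": 0,"ry": 0,"rz": 0}
    - {"tx": 0,"ty": 40,"tz": 0,"rx": 0,"ry": 0,"rz": 0}
    - {"tx": 0,"ty": 40,"tz": 0,"rx": 0,"ry": 0,"rz": 0}
    - {"tx": 0,"ty": 40,"tz": 0,"rx": 0,"ry": 0,"rz": 0}
    - {"tx": 0,"ty": 40,"tz": 0,"rx": 0,"ry": 0,"rz": 0}
    - {"tx": 0,"ty": 40,"tz": 0,"rx": 0,"ry": 0,"rz": 0}
    - {"tx": 0,"ty": 40,"tz": 0,"rx": 0,"ry": 0,"rz": 0}
    - {"tx": 0,"ty": 36,"tz": 0,"rx": 0,"ry": 0,"rz": 0}
    - {"tx": 0,"ty": 32,"tz": 0,"rx": 0,"ry": 0,"rz": 0}
    - {"tx": 0,"ty": 25,"tz": 0,"rx": 0,"ry": 0,"rz": 0}
    - {"tx": 0,"ty": 15,"tz": 0,"rx": 0,"ry": 0,"rz": 0}
    - {"tx": 0,"ty": 0,"tz": 0,"rx": 0,"ry": 0,"rz": 0}
  gripper: 1

```text
time: 23.2
tool_pos: [479.4, 323.7, 224.5]
tcp_rot: [-3.141, -0.0, 2.081]
contact_force: [-0.2, 0.0, -3.4]
grip_width: 49.4
finger_force: 30.0
```

Request:
carry_out:
  plan:
    - {"tx": -1,"ty": 12,"tz": 0,"rx": 0,"ry": 0,"rz": 0}
    - {"tx": -1,"ty": 18,"tz": 0,"rx": 0,"ry": 0,"rz": 0}
    - {"tx": -0.5,"ty": 15,"tz": -10,"rx": 0,"ry": 0,"rz": 0}
    - {"tx": 0,"ty": 0,"tz": -18,"rx": 0,"ry": 0,"rz": 0}
    - {"tx": 0,"ty": 0,"tz": -18,"rx": 0,"ry": 0,"rz": 0}
    - {"tx": 0,"ty": 0,"tz": -12,"rx": 0,"ry": 0,"rz": 0}
    - {"tx": 0,"ty": 0,"tz": -6,"rx": 0,"ry": 0,"rz": 0}
    - {"tx": 0,"ty": 0,"tz": -3,"rx": 0,"ry": 0,"rz": 0}
    - {"tx": 0,"ty": 0,"tz": 0,"rx": 0,"ry": 0,"rz": 0}
    - {"tx": 0,"ty": 0,"tz": 0,"rx": 0,"ry": 0,"rz": 0}
  gripper: 1

```text
time: 24.2
tool_pos: [478.1, 367.5, 158.7]
tcp_rot: [3.14, -0.0, 2.079]
contact_force: [0.1, -0.3, -2.5]
grip_width: 49.5
finger_force: 30.0
```

Request:
carry_out:
  plan:
    - {"tx": -0.8,"ty": 1.2,"tz": -2,"rx": 0,"ry": 0,"rz": 0}
    - {"tx": 0,"ty": 0,"tz": -2,"rx": 0,"ry": 0,"rz": 0}
    - {"tx": 0,"ty": 0,"tz": -1,"rx": 0,"ry": 0,"rz": 0}
    - {"tx": 0,"ty": 0,"tz": -0.7,"rx": 0,"ry": 0,"rz": 0}
    - {"tx": 0,"ty": 0,"tz": 0,"rx": 0,"ry": 0,"rz": 0}
    - {"tx": 0,"ty": 0,"tz": 0,"rx": 0,"ry": 0,"rz": 0}
  gripper: 1

```text
time: 24.8
tool_pos: [477.0, 368.5, 152.3]
tcp_rot: [3.141, 0.0, 2.079]
contact_force: [0.2, 0.5, -2.9]
grip_width: 49.2
finger_force: 30.0
```

Request:
carry_out:
  plan:
    - {"tx": 0,"ty": 0,"tz": -0.8,"rx": 0,"ry": 0,"rz": 0}
    - {"tx": 0,"ty": 0,"tz": 0,"rx": 0,"ry": 0,"rz": 0}
    - {"tx": 0,"ty": 0,"tz": 0,"rx": 0,"ry": 0,"rz": 0}
  gripper: 1

```text
time: 25.1
tool_pos: [477.1, 368.6, 152.0]
tcp_rot: [3.141, -0.0, 2.079]
contact_force: [-0.3, 0.1, 2.4]
grip_width: 49.5
finger_force: 30.0
```

Contact. I release and go to the small bottle on the mat.

Request:
carry_out:
  plan:
    - {"tx": 0,"ty": 0,"tz": 0,"rx": 0,"ry": 0,"rz": 0}
    - {"tx": 0,"ty": 0,"tz": 0,"rx": 0,"ry": 0,"rz": 0}
    - {"tx": 0,"ty": 0,"tz": 0,"rx": 0,"ry": 0,"rz": 0}
    - {"tx": 0,"ty": 0,"tz": 0,"rx": 0,"ry": 0,"rz": 0}
    - {"tx": 0,"ty": 0,"tz": 0,"rx": 0,"ry": 0,"rz": 0}
    - {"tx": 0,"ty": 0,"tz": 0,"rx": 0,"ry": 0,"rz": 0}
    - {"tx": 0,"ty": 0,"tz": 0,"rx": 0,"ry": 0,"rz": 0}
    - {"tx": 0,"ty": 0,"tz": 0,"rx": 0,"ry": 0,"rz": 0}
    - {"tx": 0,"ty": 0,"tz": 15,"rx": 0,"ry": 0,"rz": 0}
    - {"tx": 0,"ty": 0,"tz": 30,"rx": 0,"ry": 0,"rz": 0}
    - {"tx": 0,"ty": 0,"tz": 35,"rx": 0,"ry": 0,"rz": 0}
  gripper: 0

```text
time: 26.2
tool_pos: [476.3, 368.1, 231.2]
tcp_rot: [-3.139, 0.0, 2.079]
contact_force: [-0.5, -0.1, 0.4]
grip_width: 91.7
finger_force: 0.0
```

Request:
carry_out:
  plan:
    - {"tx": 19,"ty": -31,"tz": 0,"rx": 0,"ry": 0,"rz": 0}
    - {"tx": 19,"ty": -31,"tz": 0,"rx": 0,"ry": 0,"rz": 0}
    - {"tx": 19,"ty": -31,"tz": 0,"rx": 0,"ry": 0,"rz": 0}
    - {"tx": 19,"ty": -31,"tz": 0,"rx": 0,"ry": 0,"rz": 0}
    - {"tx": 19,"ty": -32,"tz": -20,"rx": 0,"ry": 0,"rz": 0}
    - {"tx": 19,"ty": -32,"tz": -20,"rx": 0,"ry": 0,"rz": 0}
    - {"tx": 19,"ty": -32,"tz": -20,"rx": 0,"ry": 0,"rz": 0}
    - {"tx": 0,"ty": 0,"tz": 0,"rx": 0,"ry": 0,"rz": 0}
    - {"tx": 0,"ty": 0,"tz": 0,"rx": 0,"ry": 0,"rz": 0}
  gripper: 0

```text
time: 27.1
tool_pos: [609.9, 147.8, 170.8]
tcp_rot: [-3.14, -0.001, 2.077]
contact_force: [0.1, -0.6, 0.7]
grip_width: 92.0
finger_force: 0.0
```

Run:
```python
from h import *
np.set_printoptions(precision=1,suppress=True)
m=bot.camera_model("wrist"); im=bot.capture("wrist").copy(); cv2.imwrite("pics/w5.png",im[:,:,::-1]); print(bot.get_obs()['tool_pos'])
for c,a,k in blobs(im,(100,150,50),(130,255,255),800): print('w',c,a,wcast(m,c,103.5))
for n in ('scene','top'):
    m=bot.camera_model(n); im=bot.capture(n).copy(); cv2.imwrite(f"pics/{n}5.png",im[:,:,::-1])
    for c,a,k in blobs(im,(100,150,50),(130,255,255),100): print(n,c,a,'stir',cast(m,c,168.5),'mat',cast(m,c,103.5))
```

```text
[609.9 148.8 171.6]
w [322.9 253.2] 3550 [[611.5 148.4]]
scene [38.4 85.4] 956 stir [[ 487.9 -761. ]] mat [[ 447.4 -820.9]]
scene [ 49.7 158.4] 669 stir [[ 661.3 -607.3]] mat [[ 630.8 -658.3]]
scene [239.9 221.4] 364 stir [[ 642.9 -137.6]] mat [[ 611.4 -161.1]]
scene [492.2 239.4] 502 stir [[477.1 370.2]] mat [[435.9 376.4]]
scene [  7.6 323.8] 276 stir [[1024.7 -451. ]] mat [[1015.5 -492.8]]
scene [609.  357.3] 682 stir [[640.2 639.8]] mat [[608.5 661.8]]
scene [600.2 404.7] 735 stir [[736.5 640. ]] mat [[710.5 662. ]]
scene [635.8 428.1] 162 stir [[753.8 706.1]] mat [[728.8 732. ]]
top [18.6 36.5] 2307 stir [[978.1 678.3]] mat [[1004.4  712.8]]
top [  2.8 149.5] 117 stir [[724.1 700.9]] mat [[737.3 736.5]]
top [ 32.2 153.6] 496 stir [[716.4 636.2]] mat [[729.2 668.4]]
top [ 28.3 189.3] 524 stir [[637.4 641.1]] mat [[646.  673.6]]
top [387.7 208.6] 305 stir [[ 612.7 -148.6]] mat [[ 620.1 -157. ]]
top [606.1 216.3] 926 stir [[ 606.7 -631.4]] mat [[ 613.7 -664.9]]
top [148.5 265.6] 428 stir [[476.  371.9]] mat [[476.3 390.5]]
```

View pics/scene5.png

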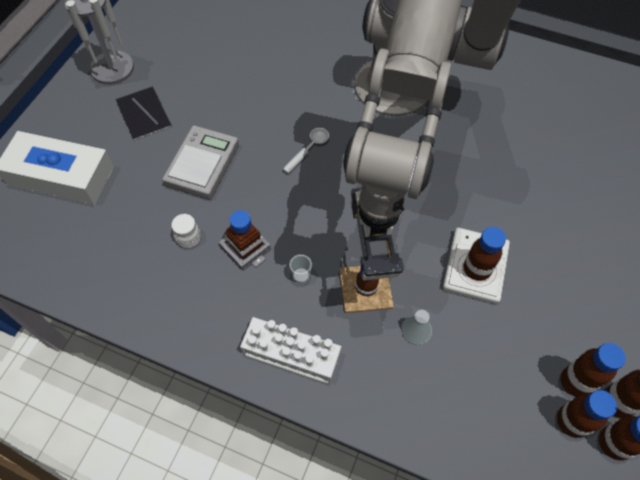

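The scene shows the tall bottle standing on the stirrer, its cap at (492,239). The square bottle is in the carrier, the small one on the mat and the pan empty. I grip the small bottle.

Request:
carry_out:
  plan:
    - {"tx": 0.5,"ty": 0,"tz": -20,"rx": 0,"ry": 0,"rz": 0}
    - {"tx": 0,"ty": 0,"tz": -22,"rx": 0,"ry": 0,"rz": 0}
    - {"tx": 0,"ty": 0,"tz": -20,"rx": 0,"ry": 0,"rz": 0}
    - {"tx": 0,"ty": 0,"tz": -15,"rx": 0,"ry": 0,"rz": 0}
    - {"tx": 0,"ty": 0,"tz": -7,"rx": 0,"ry": 0,"rz": 0}
    - {"tx": 0,"ty": 0,"tz": 0,"rx": 0,"ry": 0,"rz": 0}
    - {"tx": 0,"ty": 0,"tz": 0,"rx": 0,"ry": 0,"rz": 0}
  gripper: 0

```text
time: 27.95
tool_pos: [610.9, 149.2, 88.6]
tcp_rot: [3.14, 0.001, 2.08]
contact_force: [0.2, 0.0, 0.1]
grip_width: 91.9
finger_force: 0.0
```

Request:
carry_out:
  plan:
    - {"tx": 0,"ty": 0,"tz": 0,"rx": 0,"ry": 0,"rz": 0}
    - {"tx": 0,"ty": 0,"tz": 0,"rx": 0,"ry": 0,"rz": 0}
    - {"tx": 0,"ty": 0,"tz": 0,"rx": 0,"ry": 0,"rz": 0}
    - {"tx": 0,"ty": 0,"tz": 0,"rx": 0,"ry": 0,"rz": 0}
    - {"tx": 0,"ty": 0,"tz": 0,"rx": 0,"ry": 0,"rz": 0}
    - {"tx": 0,"ty": 0,"tz": 0,"rx": 0,"ry": 0,"rz": 0}
    - {"tx": 0,"ty": 0,"tz": 0,"rx": 0,"ry": 0,"rz": 0}
    - {"tx": 0,"ty": 0,"tz": 0,"rx": 0,"ry": 0,"rz": 0}
    - {"tx": 0,"ty": 0,"tz": 0,"rx": 0,"ry": 0,"rz": 0}
    - {"tx": 0,"ty": 0,"tz": 0,"rx": 0,"ry": 0,"rz": 0}
  gripper: 1

```text
time: 28.95
tool_pos: [610.5, 148.6, 87.4]
tcp_rot: [3.141, 0.0, 2.079]
contact_force: [0.8, 0.1, -0.8]
grip_width: 39.5
finger_force: 30.0
```

Request:
carry_out:
  plan:
    - {"tx": 0,"ty": 0,"tz": 12,"rx": 0,"ry": 0,"rz": 0}
    - {"tx": 0,"ty": 0,"tz": 25,"rx": 0,"ry": 0,"rz": 0}
    - {"tx": 0,"ty": 0,"tz": 28,"rx": 0,"ry": 0,"rz": 0}
    - {"tx": 0,"ty": 0,"tz": 25,"rx": 0,"ry": 0,"rz": 0}
    - {"tx": -12,"ty": -10,"tz": 12,"rx": 0,"ry": 0,"rz": 0}
    - {"tx": -20,"ty": -20,"tz": 0,"rx": 0,"ry": 0,"rz": 0}
    - {"tx": -25,"ty": -30,"tz": 0,"rx": 0,"ry": 0,"rz": 0}
    - {"tx": -25,"ty": -30,"tz": 0,"rx": 0,"ry": 0,"rz": 0}
    - {"tx": -25,"ty": -35,"tz": 0,"rx": 0,"ry": 0,"rz": 0}
    - {"tx": -15,"ty": -38,"tz": 0,"rx": 0,"ry": 0,"rz": 0}
    - {"tx": -10,"ty": -40,"tz": 0,"rx": 0,"ry": 0,"rz": 0}
    - {"tx": 0,"ty": -40,"tz": 0,"rx": 0,"ry": 0,"rz": 0}
  gripper: 1

```text
time: 30.15
tool_pos: [476.9, -95.5, 190.5]
tcp_rot: [3.141, 0.0, 2.079]
contact_force: [0.9, -1.1, -1.2]
grip_width: 39.3
finger_force: 30.0
```

Request:
carry_out:
  plan:
    - {"tx": 0,"ty": -40,"tz": 0,"rx": 0,"ry": 0,"rz": 0}
    - {"tx": 0,"ty": -40,"tz": 0,"rx": 0,"ry": 0,"rz": 0}
    - {"tx": 0,"ty": -40,"tz": 0,"rx": 0,"ry": 0,"rz": 0}
    - {"tx": 0,"ty": -40,"tz": 0,"rx": 0,"ry": 0,"rz": 0}
    - {"tx": 0,"ty": -36,"tz": 0,"rx": 0,"ry": 0,"rz": 0}
    - {"tx": 0,"ty": -32,"tz": 0,"rx": 0,"ry": 0,"rz": 0}
    - {"tx": 0,"ty": -25,"tz": 0,"rx": 0,"ry": 0,"rz": 0}
    - {"tx": 0,"ty": -12,"tz": -10,"rx": 0,"ry": 0,"rz": 0}
    - {"tx": 0,"ty": 0,"tz": -20,"rx": 0,"ry": 0,"rz": 0}
    - {"tx": 0,"ty": 0,"tz": -15,"rx": 0,"ry": 0,"rz": 0}
    - {"tx": 0,"ty": 0,"tz": 0,"rx": 0,"ry": 0,"rz": 0}
    - {"tx": 0,"ty": 0,"tz": 0,"rx": 0,"ry": 0,"rz": 0}
  gripper: 1

```text
time: 31.35
tool_pos: [478.5, -358.8, 144.5]
tcp_rot: [3.142, -0.001, 2.079]
contact_force: [-0.0, -0.6, -1.7]
grip_width: 39.4
finger_force: 30.0
```

Request:
carry_out:
  plan:
    - {"tx": 0,"ty": -1,"tz": -8,"rx": 0,"ry": 0,"rz": 0}
    - {"tx": 0,"ty": 0,"tz": -7,"rx": 0,"ry": 0,"rz": 0}
    - {"tx": 0,"ty": 0,"tz": -4,"rx": 0,"ry": 0,"rz": 0}
    - {"tx": 0,"ty": 0,"tz": -2,"rx": 0,"ry": 0,"rz": 0}
    - {"tx": 0,"ty": 0,"tz": -1,"rx": 0,"ry": 0,"rz": 0}
    - {"tx": 0,"ty": 0,"tz": 0,"rx": 0,"ry": 0,"rz": 0}
    - {"tx": 0,"ty": 0,"tz": 0,"rx": 0,"ry": 0,"rz": 0}
  gripper: 1

```text
time: 32.05
tool_pos: [478.5, -360.6, 122.7]
tcp_rot: [3.141, 0.0, 2.079]
contact_force: [0.3, -0.1, -1.4]
grip_width: 39.2
finger_force: 30.0
```

Request:
carry_out:
  plan:
    - {"tx": 0,"ty": 0,"tz": -1,"rx": 0,"ry": 0,"rz": 0}
    - {"tx": 0,"ty": 0,"tz": 0,"rx": 0,"ry": 0,"rz": 0}
    - {"tx": 0,"ty": 0,"tz": 0,"rx": 0,"ry": 0,"rz": 0}
  gripper: 1

```text
time: 32.35
tool_pos: [478.4, -360.5, 121.5]
tcp_rot: [3.141, 0.0, 2.079]
contact_force: [-0.4, 0.2, -0.6]
grip_width: 39.6
finger_force: 30.0
```

Request:
carry_out:
  plan:
    - {"tx": 0,"ty": 0,"tz": -0.8,"rx": 0,"ry": 0,"rz": 0}
    - {"tx": 0,"ty": 0,"tz": 0,"rx": 0,"ry": 0,"rz": 0}
    - {"tx": 0,"ty": 0,"tz": 0,"rx": 0,"ry": 0,"rz": 0}
  gripper: 1

```text
time: 32.65
tool_pos: [478.4, -360.5, 120.6]
tcp_rot: [3.142, -0.0, 2.079]
contact_force: [0.0, 0.5, -1.2]
grip_width: 39.6
finger_force: 30.0
```

Request:
carry_out:
  plan:
    - {"tx": 0,"ty": 0,"tz": -0.7,"rx": 0,"ry": 0,"rz": 0}
    - {"tx": 0,"ty": 0,"tz": 0,"rx": 0,"ry": 0,"rz": 0}
    - {"tx": 0,"ty": 0,"tz": 0,"rx": 0,"ry": 0,"rz": 0}
  gripper: 1

```text
time: 32.95
tool_pos: [478.6, -360.6, 120.3]
tcp_rot: [3.141, 0.001, 2.079]
contact_force: [0.1, 0.2, 3.2]
grip_width: 39.6
finger_force: 30.0
```

Contact. I release, lift clear, back off and check.

Request:
carry_out:
  plan:
    - {"tx": 0,"ty": 0,"tz": 0,"rx": 0,"ry": 0,"rz": 0}
    - {"tx": 0,"ty": 0,"tz": 0,"rx": 0,"ry": 0,"rz": 0}
    - {"tx": 0,"ty": 0,"tz": 0,"rx": 0,"ry": 0,"rz": 0}
    - {"tx": 0,"ty": 0,"tz": 0,"rx": 0,"ry": 0,"rz": 0}
    - {"tx": 0,"ty": 0,"tz": 0,"rx": 0,"ry": 0,"rz": 0}
    - {"tx": 0,"ty": 0,"tz": 0,"rx": 0,"ry": 0,"rz": 0}
    - {"tx": 0,"ty": 0,"tz": 0,"rx": 0,"ry": 0,"rz": 0}
    - {"tx": 0,"ty": 0,"tz": 0,"rx": 0,"ry": 0,"rz": 0}
    - {"tx": 0,"ty": 0,"tz": 15,"rx": 0,"ry": 0,"rz": 0}
    - {"tx": 0,"ty": 0,"tz": 30,"rx": 0,"ry": 0,"rz": 0}
    - {"tx": 0,"ty": 0,"tz": 40,"rx": 0,"ry": 0,"rz": 0}
    - {"tx": 0,"ty": 0,"tz": 40,"rx": 0,"ry": 0,"rz": 0}
  gripper: 0

```text
time: 34.15
tool_pos: [478.1, -360.2, 246.0]
tcp_rot: [-3.141, -0.001, 2.079]
contact_force: [0.7, -0.7, -0.5]
grip_width: 92.2
finger_force: 0.0
```

Request:
carry_out:
  plan:
    - {"tx": 0,"ty": 30,"tz": 0,"rx": 0,"ry": 0,"rz": 0}
    - {"tx": 0,"ty": 40,"tz": 0,"rx": 0,"ry": 0,"rz": 0}
    - {"tx": 0,"ty": 40,"tz": 0,"rx": 0,"ry": 0,"rz": 0}
    - {"tx": 0,"ty": 40,"tz": 0,"rx": 0,"ry": 0,"rz": 0}
    - {"tx": 0,"ty": 40,"tz": 0,"rx": 0,"ry": 0,"rz": 0}
    - {"tx": 0,"ty": 40,"tz": 0,"rx": 0,"ry": 0,"rz": 0}
    - {"tx": 0,"ty": 20,"tz": 0,"rx": 0,"ry": 0,"rz": 0}
    - {"tx": 0,"ty": 0,"tz": 0,"rx": 0,"ry": 0,"rz": 0}
    - {"tx": 0,"ty": 0,"tz": 0,"rx": 0,"ry": 0,"rz": 0}
  gripper: 0

```text
time: 35.05
tool_pos: [478.6, -110.7, 245.2]
tcp_rot: [3.141, 0.001, 2.08]
contact_force: [0.4, -0.2, -1.1]
grip_width: 91.7
finger_force: 0.0
```

Run:
```python
from h import *
im=bot.capture("top")[:,:,::-1].copy(); cv2.imwrite("pics/t6.png",im)
```

```text
(no output)
```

View pics/t6.png

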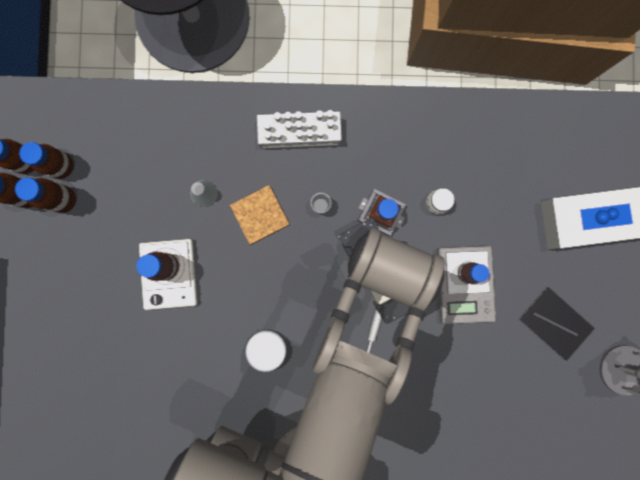

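The top view shows the tall bottle on the stirrer at (150,266), the square one in the carrier at (387,209) and the small one on the pan at (480,273). The mat is empty, and the beaker, flask and jar have not moved.

```bash
python3 -c "
from plant import bot
print(bot.close_job())"
```

```text
the job is handed in; nothing more can be done
None
```

The job is done and handed in at about 35 s: the square bottle is in the carrier's well, the tall one on the stirrer plate and the small one on the balance pan; the final top view showed all three upright and the beaker, flask and jar unmoved.

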